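Pack the stain tins and hold the tote's cover over its screw inserts

TASK

Set the green tin and the orange tin down upright in the tote, each in the cell whose floor disc has its colour (do not drop them), and leave the white tin in the third cell and the other things on the bench as they are. Then pick up the dark wooden cover by its grip bar and hold it level over the tote, its three holes lined up over the three threaded inserts so that I can start the screws, hovering about 10 mm clear of the end boards. Finish while holding it there: do not set it down or let go.

Things in the scene. Friction and masses are not known exactly. Their poses are not given: they have to be found in the camera images.
- crate: Wooden tote fixed to the bench, 72 (x) by 234 mm (y). Origin: centre of its underside, on the bench. Floor 8 mm thick. Three cells, 60 x 60 mm, centred at y = -65, 0, +65. End boards at y = +-106, 22 thick, 72 wide, tops 96 mm above the bench. Long sides (6 thick) and dividers (5 thick) are low: tops 36 mm above the bench. Outside each end a steel dog, 30 mm long, 14 high.
- disc_green: Green disc, 54 mm across, 1 mm thick, lying at the centre of the floor of the tote's cell meant for the green tin. Origin: centre of its underside, 8 mm above the bench. Look only: it has no solid body.
- disc_orange: Orange disc, the same, in the cell meant for the orange tin.
- tin_green: Round metal tin with a green lid and green band, 48 mm in diameter, 80 mm tall (the lid, its top 6 mm, is 45 mm across), 0.14 to 0.26 kg, standing on the bench. Origin: centre of its underside; z up.
- tin_orange: The same tin with an orange lid and band.
- tin_white: The same tin with a white lid and band, already standing in the tote's third cell: leave it there.
- cover: Cover of the tote: dark carved wooden plate 72 (x) by 234 (y) by 8 mm, 0.15 to 0.31 kg, flat on the bench. On its centre stands a pale grip bar, 16 wide (x), 60 long (y), top 40 mm above the underside (32 above the plate). Origin: centre of its underside. Three 9 mm through holes: two at the +y end, one at the -y end. It fits when its x, y axes lie along the same axes of the tote.
- hole0 (a point): Cover hole, at x = -22, y = +106 mm of the cover, on its underside. Belongs over insert0.
- hole1 (a point): Cover hole, at x = +22, y = +106 mm of the cover, on its underside. Belongs over insert1.
- hole2 (a point): Cover hole, at x = 0, y = -106 mm of the cover, on its underside. Belongs over insert2.
- insert0 (a point): Brass threaded insert (13 mm ring, 6 mm thread) in the top of the tote's +y end board, at x = -22, y = +106 mm of the tote, 96 mm above the bench.
- insert1 (a point): The same, at x = +22, y = +106 mm of the tote.
- insert2 (a point): The same, in the tote's other end board, at x = 0, y = -106 mm of the tote.
- mallet: Bystander: wooden mallet lying on the bench, about 215 mm long, 72 mm thick head. Origin: under its middle.
- sanding_block: Bystander: cork sanding block 65 x 110 x 26 mm. Origin: centre of its underside.
- glue: Bystander: white glue bottle with red cap, 52 mm in diameter, 150 mm tall. Origin: centre of its underside.
- screw_pot: Bystander: small steel bowl, 70 mm across, 45 mm high. Origin: centre of its underside.
- screwdriver: Bystander: screwdriver with a red handle lying on the bench, along its own x.
- bracket: Bystander: bent piece of shaped wood, about 290 mm long, 28 mm thick, lying on the bench. Origin: under its middle.

How it is judged:
On the way, in this order (a step that is already met when the one before it is completed fails the run):
1. the green and the orange tin stand upright on the floor of the cells of their colour, let go (horizontal distance between tin_green and disc_green below 0.01 m and z of tin_green in the frame of crate between 0.004 and 0.013 m and angle between each of tin_green, tin_orange's own z axis and vertical below 0.1 rad and linear speed of each of tin_green, tin_orange below 0.03 m/s and contact force between the fingers and tin_green below 0.1 N and horizontal distance between tin_orange and disc_orange below 0.01 m and z of tin_orange in the frame of crate between 0.004 and 0.013 m and contact force between the fingers and tin_orange below 0.1 N), for 0.2 s.
2. the cover has been picked up in the fingers (height (world z) of cover above 0.03 m and contact force between the fingers and cover above 1 N), for 0.2 s.
At the end, for the whole second after the job is handed in: Both tins stand upright and still, let go, on the floor of the cell of their colour (within 10 mm of its disc). The cover is in the grip, still, level within 0.06 rad, each hole within 4 mm sideways of its insert and 4 to 20 mm above the end boards, touching neither tote nor tins (all of step 1 and horizontal distance between hole0 and insert0 below 0.004 m and z of hole0 in the frame of crate between 0.1 and 0.116 m and horizontal distance between hole1 and insert1 below 0.004 m and z of hole1 in the frame of crate between 0.1 and 0.116 m and horizontal distance between hole2 and insert2 below 0.004 m and z of hole2 in the frame of crate between 0.1 and 0.116 m and angle between cover's own z axis and vertical below 0.06 rad and linear speed of cover below 0.02 m/s and contact force between the fingers and cover above 1 N and contact force between cover and crate below 0.1 N and contact force between cover and tin_green below 0.1 N and contact force between cover and tin_orange below 0.1 N and contact force between cover and tin_white below 0.1 N); the arm keeps its last pose, push and grip.
It fails at once if a bystander was moved by more than 25 mm (distance of any of mallet, sanding_block, glue, screw_pot, screwdriver, bracket from where it was at the start of the episode above 0.025 m).
It fails at once if the white tin was shifted by more than 15 mm or tipped (distance of tin_white from where it was at the start of the episode above 0.015 m or angle between tin_white's own z axis and vertical above 0.3 rad).
It fails at once if a tin was dropped (falls faster than 0.6 m/s, out of the fingers) ((linear speed of tin_green above 0.6 m/s and contact force between the fingers and tin_green below 0.05 N) or (linear speed of tin_orange above 0.6 m/s and contact force between the fingers and tin_orange below 0.05 N)).
It also fails if it takes over 72 s, if anything falls off the work surface, if the arm or the gripper's body presses on something with over 40 N, if the wrist force passes 120 N, or if a joint passes its speed limit or range.

ROBOT

A 6-joint arm with a two-finger parallel gripper is mounted at the origin on the work surface. World frame = base frame: x ahead of the robot, y to its left, z up, the work surface at z = 0. Lengths are in m, angles in rad, forces in N, time in s.
With the tool pointing down it reaches from about 0.35 to 1 m from the base axis. Payload 7.1 kg.
Tool frame: the origin (TCP) lies on the centre line of the jaws, within the pads' length; the fingertips stand 8 mm ahead of it and the grasp point (between the pads) lies 11 mm behind it (env.finger_overhang is the distance from the TCP to the fingertips, in m); z points along the fingers, x is the direction in which the jaws open and shut, and the axes are right-handed (so a half turn about z gives the same grasp; the last joint's range is limited). The gripper opens to 85 mm and grips with 20 to 120 N. Pads are 22 mm wide; open, the fingers measure 114 mm over their backs; the gripper's body (76 mm by 85 mm) begins 54 mm behind the grasp point. The pads swing forward as they close: fully open they stand 13 mm farther back than shut.
Start: joints at [-1.266, 0.423, 1.63, -0, 1.089, -0.019], TCP at [0.199, -0.592, 0.239] pointing down, gripper open.
Joint ranges: [-3, 3], [-0.9, 2.11], [0.09, 2.58], [-1.31, 4.45], [0.11, 2.69], [-2.54, 2.54]. Speed limits (rad/s): [2.39, 2.39, 3.01, 3.14, 3.14, 3.14].

INTERFACE

Orientations are given as a unit quaternion [w, x, y, z].
In Python, from cell import env, viewer gives the robot as it stands.
- The arm moves only by the tool jog_arm, never from a script. Its argument "commands" is a list of rows, each a list of 2 entries, a list of its own where there are three numbers: the shift along the tool's x, y, z in mm, then the turn, a rotation vector about the tool's x, y, z in rad. A call has exactly 8 rows; each row shifts and turns the commanded pose from where the row before left it, along the tool's axes as they then stand; what a row does not reach is not made up. A row lasts 1/8 s, in which the tool goes at most 62.5 mm and 10.7 degrees, less where a joint would pass 70% of its speed; a pose out of reach is approached as far as the arm can. A call is refused whole if a number of a shift passes 62.5 or a number of a turn 0.188, either way. A call with a gripper value outside its range is refused whole. "hand" is the opening, from 0 (shut) to 1 (fully open), set as the call begins (left out, the last holds). The fingers move at their own pace and stop on an object; "grip_force" is the grip in N (left out, the last holds). Time passes only in rows, so rows that do not move let the fingers close, or fill a call up. It gives the time, the measured TCP pose, the force and the opening at its end, in the units of the state.
- env.observe(): the state, without advancing time (a new reading comes with each control period).
- viewer.capture(name): name is "scene" or "top"; returns the picture (400x640x3 uint8, red, green, blue); there is no depth.
- viewer.camera_info(name): a dict with "fx", "fy", "cx", "cy" (pixels), "dist" ([k1, k2, p1, p2, k3] as OpenCV has them; the pictures are not rectified), "extrinsics" (4x4, takes a point from camera to world coordinates). Camera axes: x right, y down, z forward; pixel columns grow to the right and rows downward; lengths in m; the calibration is good to about 2 mm. A picture is of the moment at which its call begins. camera_info takes no time and is no camera call.
- env.close_job(): hands the job in, once; it reports no verdict.
The state is a dict: "time_s": time; "joint_positions": joint angles; "dq": joint speeds; "tau": joint torques, N m; "eef_pos": TCP position; "eef_rot": TCP orientation; "contact_force": force on the tool from outside, world axes, zero at the start; "torque": the same for the moment, N m; "opening": finger opening in m.
Only numpy, scipy, OpenCV 4.12 (cv2) and the standard library are available. Lean on these libraries where they do the work, as an engineer would, in place of code of your own. Each camera call takes 0.05 s, during which the arm holds its last target.

## Working session

There is one attempt and no reset: what is moved stays moved. The work goes in short steps, Python scripts to look and compute and a tool call to move; the robot and the scene stay as the last step left them, time stands still between calls to the robot, and variables do not carry over. Pictures are saved under pics/ and viewed, and the job is handed in when it is done.

Besides the shell and the picture viewer there is one more tool, called by a JSON object that holds its "method" and its "body", one argument or row to a line. jog_arm: Moves the arm, as the interface text tells. Its arguments: {"type":"object","properties":{"commands":{"type":"array"},"hand":{"type":"number"},"grip_force":{"type":"number"}},"required":["commands"]}

```bash
mkdir -p pics; ls; python3 - <<'E'
from cell import env, viewer
import cv2,numpy as np
np.set_printoptions(precision=4,suppress=True)
for n in("scene","top"):
    im=viewer.capture(n); cv2.imwrite(f"pics/{n}0.png",im[:,:,::-1]); print(n,viewer.camera_info(n))
print(env.observe(), env.finger_overhang)
E
```

```text
pics
scene {'fx': 385.4183011849461, 'fy': 385.4183011849461, 'cx': 314.77835151797376, 'cy': 202.72962866108196, 'dist': array([-0.0228,  0.    ,  0.    ,  0.    ,  0.    ]), 'extrinsics': array([[ 0.5909,  0.5483, -0.5917,  1.1633],
       [ 0.8067, -0.3985,  0.4364, -0.4258],
       [ 0.0034, -0.7352, -0.6778,  0.8038],
       [ 0.    ,  0.    ,  0.    ,  1.    ]])}
top {'fx': 503.86829924216397, 'fy': 503.86829924216397, 'cx': 326.12520054924585, 'cy': 193.90974498437564, 'dist': array([-0.1444,  0.    ,  0.    ,  0.    ,  0.    ]), 'extrinsics': array([[ 0.0183, -0.989 ,  0.1467,  0.3503],
       [-0.9996, -0.0213, -0.0188,  0.0317],
       [ 0.0217, -0.1463, -0.989 ,  1.4426],
       [ 0.    ,  0.    ,  0.    ,  1.    ]])}
{'time_s': 0.1, 'joint_positions': array([-1.266 ,  0.4238,  1.6306,  0.    ,  1.0886, -0.019 ]), 'dq': array([ 0.0002, -0.001 , -0.0006, -0.    ,  0.0011,  0.0019]), 'tau': array([ -0.    , -55.8426, -28.2444,  -0.    ,   0.003 ,   0.    ]), 'eef_pos': array([ 0.1987, -0.5921,  0.2386]), 'eef_rot': array([-0.0004,  0.8118, -0.5839, -0.0005]), 'contact_force': array([-0.2023, -0.1805,  0.0905]), 'torque': array([-0.0052,  0.0029, -0.0173]), 'opening': 0.08524048290713258} 0.008
```

View pics/scene0.png

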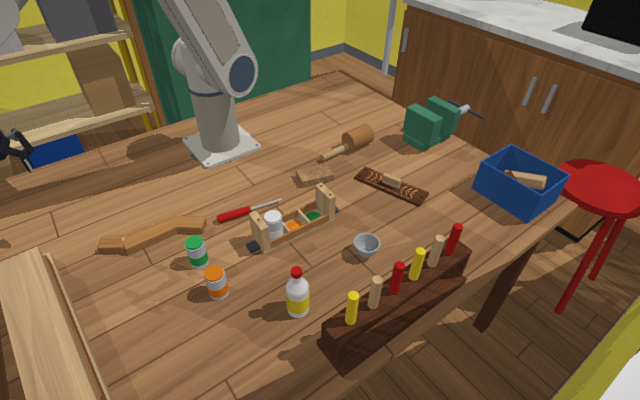

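View pics/top0.png

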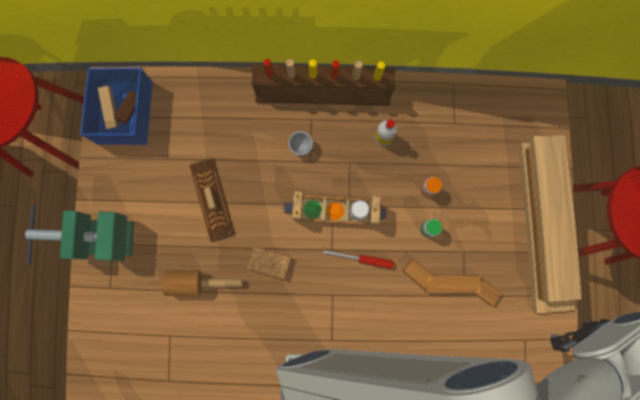

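The scene shows the tote (top view about 336,209) with the green disc left, orange in the middle and the white tin right. The tins are at about (432,186) and (432,228), the cover at about (212,200). I'll zoom in next.

```bash
cat > h.py <<'E'
from cell import env, viewer
import cv2,numpy as np
np.set_printoptions(precision=4,suppress=True)
def K(n):
    i=viewer.camera_info(n); return np.array([[i['fx'],0,i['cx']],[0,i['fy'],i['cy']],[0,0,1]]),np.array(i['dist']),np.array(i['extrinsics'])
def ray(n,uv,z):
    k,d,E=K(n); p=cv2.undistortPoints(np.array(uv,float).reshape(-1,1,2),k,d).reshape(-1,2)
    r=np.c_[p,np.ones(len(p))]@E[:3,:3].T; o=E[:3,3]
    return o+r*((z-o[2])/r[:,2])[:,None]
def proj(n,P):
    k,d,E=K(n); R=E[:3,:3].T; t=-R@E[:3,3]
    return cv2.projectPoints(np.array(P,float).reshape(-1,1,3),cv2.Rodrigues(R)[0],t,k,d)[0].reshape(-1,2)
def crop(n,im,u0,v0,u1,v1,s,name):
    c=cv2.resize(im[v0:v1,u0:u1],None,fx=s,fy=s,interpolation=cv2.INTER_CUBIC); cv2.imwrite('pics/'+name,c[:,:,::-1])
def cents(im,hlo,hhi,smin,vmin,box):
    h=cv2.cvtColor(im,cv2.COLOR_RGB2HSV); m=cv2.inRange(h,(hlo,smin,vmin),(hhi,255,255))
    u0,v0,u1,v1=box; mm=np.zeros_like(m); mm[v0:v1,u0:u1]=m[v0:v1,u0:u1]
    n,l,s,c=cv2.connectedComponentsWithStats(mm)
    return [(s[i],c[i]) for i in range(1,n) if s[i][4]>15]
E
python3 - <<'E'
from h import *
t=cv2.imread('pics/top0.png')[:,:,::-1]; s=cv2.imread('pics/scene0.png')[:,:,::-1]
crop('top',t,280,180,390,240,7,'t1.png');crop('top',t,180,150,250,250,6,'t2.png');crop('s',s,240,170,440,260,4,'s1.png')
crop('top',t,410,165,460,245,7,'t3.png')
print(env.observe()['time_s'])
for nm,lo,hi in(('green',45,85),('orange',5,16)):
    for st,c in cents(t,lo,hi,170,90,(290,160,470,245)): print(nm,st,c)
E
```

```text
0.1
green [432 221   7  10  26] [434.9615 225.6154]
orange [427 177  15  16 197] [434.1371 184.4619]
orange [326 202  18  19 266] [334.8496 210.6466]
```

View pics/t1.png

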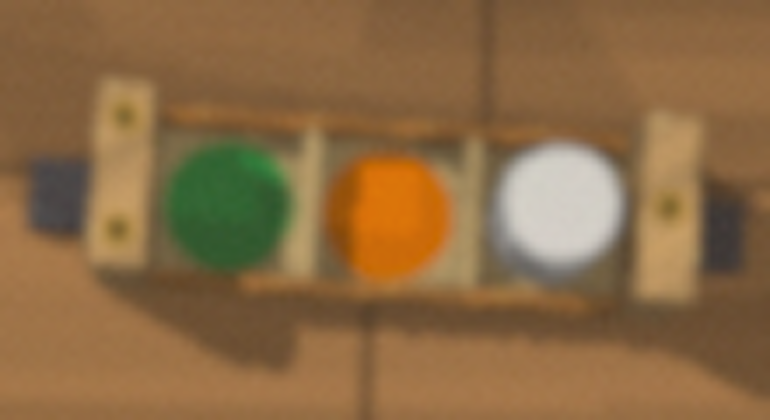

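View pics/t2.png

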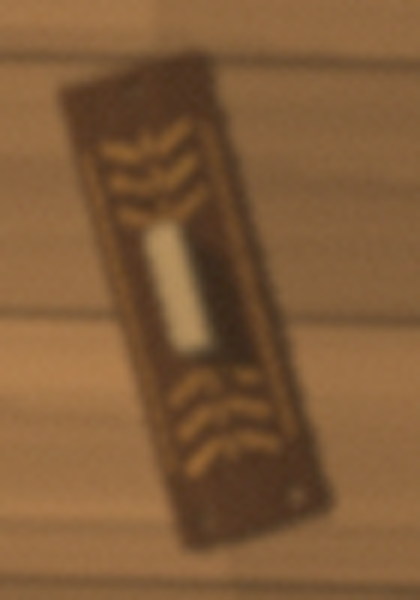

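View pics/s1.png

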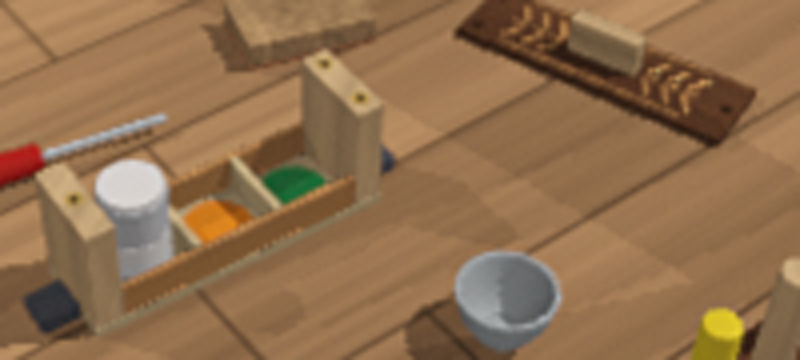

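View pics/t3.png

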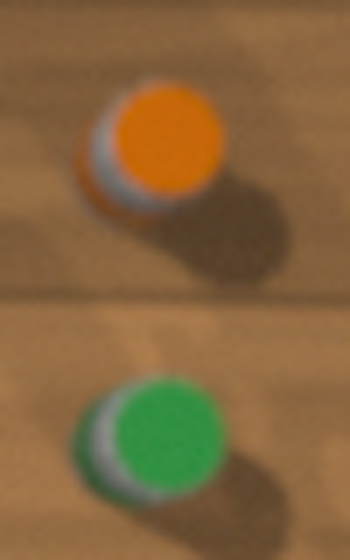

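The lids, inserts and cover holes can all be made out. In t2 the cover's two holes are at the bottom end (208,520) and (298,495). I'll check the scene view enlarged, then measure in both views.

```bash
python3 - <<'E'
from h import *
t=cv2.imread('pics/top0.png')[:,:,::-1]; s=cv2.imread('pics/scene0.png')[:,:,::-1]
crop('s',s,345,160,440,210,8,'s2.png');crop('s',s,170,225,240,305,7,'s3.png');crop('s',s,245,180,345,255,8,'s4.png')
def lid(n,im,lo,hi,box,vmin=100,smin=150):
    h=cv2.cvtColor(im,cv2.COLOR_RGB2HSV); m=cv2.inRange(h,(lo,smin,vmin),(hi,255,255))
    u0,v0,u1,v1=box; mm=np.zeros_like(m); mm[v0:v1,u0:u1]=m[v0:v1,u0:u1]
    cs=cv2.findContours(mm,0,cv2.CHAIN_APPROX_NONE)[0]
    for c in cs:
        if cv2.contourArea(c)>20:
            e=cv2.fitEllipse(c); print(n,box,cv2.contourArea(c),np.array(e[0]),np.array(e[1])); 
            for z in(.08,.009): print('   z',z,ray(n,[e[0]],z)[0])
lid('top',t,45,85,(415,210,450,240),120,100); lid('top',t,5,16,(415,170,450,200),150,170)
lid('top',t,45,85,(300,195,325,222),40,100); lid('top',t,5,16,(322,195,350,222),100,200)
lid('scene',s,45,85,(180,230,215,275),100,100); lid('scene',s,3,16,(195,260,235,305),120,170)
E
```

```text
top (415, 210, 450, 240) 164.5 [433.8891 226.815 ] [14.2192 14.8768]
   z 0.08 [ 0.4676 -0.2913  0.08  ]
   z 0.009 [ 0.4737 -0.3081  0.009 ]
top (415, 170, 450, 200) 170.0 [433.981  184.4484] [14.3738 15.1828]
   z 0.08 [ 0.5854 -0.2929  0.08  ]
   z 0.009 [ 0.5976 -0.3098  0.009 ]
top (300, 195, 325, 222) 214.0 [312.142  208.8288] [16.4964 16.6776]
   z 0.08 [0.5106 0.0431 0.08  ]
   z 0.009 [0.5189 0.0437 0.009 ]
top (322, 195, 350, 222) 207.0 [334.958  210.5254] [15.9035 16.7608]
   z 0.08 [ 0.5072 -0.0191  0.08  ]
   z 0.009 [ 0.5154 -0.0218  0.009 ]
scene (180, 230, 215, 275) 55.0 [202.9122 259.1727] [ 6.8184 11.8619]
   z 0.08 [ 0.5348 -0.2941  0.08  ]
   z 0.009 [ 0.4732 -0.2812  0.009 ]
scene (180, 230, 215, 275) 174.5 [193.4348 241.7315] [12.7795 17.5614]
   z 0.08 [ 0.4692 -0.2901  0.08  ]
   z 0.009 [ 0.4011 -0.2768  0.009 ]
scene (195, 260, 235, 305) 107.0 [218.3613 289.8375] [13.3034 18.7233]
   z 0.08 [ 0.6361 -0.3028  0.08  ]
   z 0.009 [ 0.5844 -0.2907  0.009 ]
scene (195, 260, 235, 305) 213.0 [213.2831 272.5608] [14.9133 18.3324]
   z 0.08 [ 0.5858 -0.2912  0.08  ]
   z 0.009 [ 0.5291 -0.278   0.009 ]
```

View pics/s2.png

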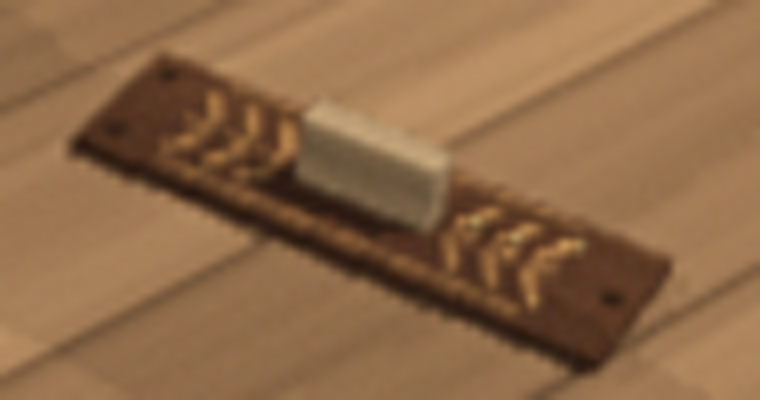

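View pics/s3.png

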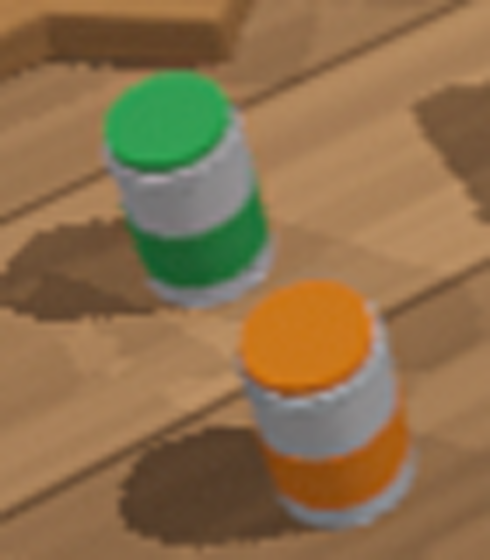

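View pics/s4.png

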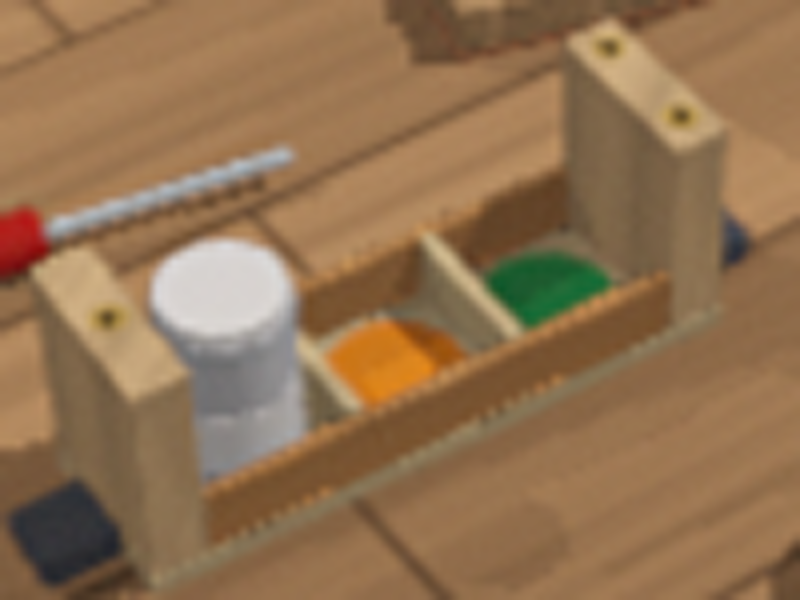

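```bash
cat > fit.py <<'E'
from h import *
def px(U,s,o): return (np.array(U,float)+.5)/s-.5+np.array(o)
def rigid(L,W):
    L=np.array(L);W=np.array(W); a=L-L.mean(0);b=W-W.mean(0)
    th=np.arctan2((a[:,0]*b[:,1]-a[:,1]*b[:,0]).sum(),(a*b).sum()); R=np.array([[np.cos(th),-np.sin(th)],[np.sin(th),np.cos(th)]])
    t=W.mean(0)-R@L.mean(0); return th,t,W-(L@R.T+t)
HL=[[-.022,.106],[.022,.106],[0,-.106]]
E
python3 - <<'E'
from fit import *
for nm,n,U,s,o,z in [('tote','top',[(117,229),(124,116),(668,207)],7,(280,180),.096),('tote','scene',[(610,47),(681,116),(108,318)],8,(245,180),.096),
 ('cover','top',[(298,495),(208,520),(138,92)],6,(180,150),.008),('cover','scene',[(165,73),(116,130),(612,298)],8,(345,160),.008)]:
    W=ray(n,px(U,s,o),z)[:,:2]; th,t,r=rigid(HL,W); print(nm,n,np.degrees(th),t,'res mm\n',r*1000)
E
```

```text
tote top -2.434423872093816 [ 0.5158 -0.0212] res mm
 [[ 0.064  -0.372 ]
 [-0.0465 -0.033 ]
 [-0.0175  0.405 ]]
tote scene -2.4032852846970196 [ 0.5146 -0.0204] res mm
 [[-0.149   0.252 ]
 [ 0.0972 -0.2562]
 [ 0.0518  0.0042]]
cover top 108.22485471451687 [0.5409 0.3331] res mm
 [[-0.0007 -0.3362]
 [ 0.8045  0.4891]
 [-0.8038 -0.1529]]
cover scene 108.23988064109005 [0.5408 0.3364] res mm
 [[-15.0699  41.8568]
 [ 15.6042 -41.9962]
 [ -0.5343   0.1394]]
```

Only hole0 and hole1 were swapped in the scene view, because I labelled them wrongly there. Otherwise the two views agree:

| Item | x (m) | y (m) | Angle |
|---|---|---|---|
| Tote | 0.515 | -0.021 | -2.42° |
| Cover | 0.541 | 0.333 | 108.2° |

Next I'll write a planner that prints the rows.

```bash
cat > plan.py <<'E'
# usage: plan.py x y z yawdeg nrows  -> rows (tool axes, mm / rad), from measured pose to a tool-down pose
from h import *
import sys
from scipy.spatial.transform import Rotation as Ro
def down(y): return Ro.from_euler('z',y,degrees=True)*Ro.from_euler('x',180,degrees=True)
o=env.observe(); q=o['eef_rot']; R=Ro.from_quat([q[1],q[2],q[3],q[0]]); p=o['eef_pos'].copy()
x,y,z,yw,n=[float(v) for v in sys.argv[1:6]]; n=int(n); T=np.array([x,y,z])
xa=R.apply([1,0,0]); print('t',round(o['time_s'],2),'pos',p,'yaw',np.degrees(np.arctan2(xa[1],xa[0])),'tilt',R.apply([0,0,1])[:2],'F',o['contact_force'],'open',round(o['opening'],4))
p0=p.copy(); rv=(R.inv()*down(yw)).as_rotvec(); R0=R
for i in range(1,n+1):
    d=np.round(R.inv().apply(p0+(T-p0)*i/n-p)*1000,1); r=np.round((R.inv()*R0*Ro.from_rotvec(rv*i/n)).as_rotvec(),3)
    p=p+R.apply(d/1000); R=R*Ro.from_rotvec(r); print([d.tolist(),r.tolist()])
E
python3 plan.py .4685 -.2907 .16 -2.4 8
```

```text
t 0.1 pos [ 0.1987 -0.5921  0.2386] yaw -71.44738632604347 tilt [-0.0004  0.0013] F [-0.2023 -0.1805  0.0905] open 0.0852
[[-25.0, -44.0, 9.9], [-0.0, 0.0, -0.151]]
[[-18.1, -47.2, 9.8], [-0.0, 0.0, -0.15]]
[[-10.8, -49.3, 9.9], [-0.0, 0.0, -0.151]]
[[-3.2, -50.5, 9.9], [-0.001, 0.0, -0.151]]
[[4.3, -50.4, 9.8], [0.0, 0.001, -0.15]]
[[11.8, -49.1, 9.8], [0.0, -0.0, -0.151]]
[[19.1, -46.8, 9.8], [0.0, 0.0, -0.15]]
[[25.9, -43.5, 9.9], [0.0, 0.0, -0.151]]
```

{"method": "jog_arm", "body": {
  "commands": [
    [[-25, -44, 10], [0, 0, -0.15]],
    [[-18, -47, 10], [0, 0, -0.15]],
    [[-11, -49, 10], [0, 0, -0.15]],
    [[-3, -50, 10], [0, 0, -0.15]],
    [[4, -50, 10], [0, 0, -0.15]],
    [[12, -49, 10], [0, 0, -0.15]],
    [[19, -47, 10], [0, 0, -0.15]],
    [[26, -44, 10], [0, 0, -0.15]]
  ],
  "hand": 1,
  "grip_force": 40
}}

```text
time_s: 1.1
eef_pos: [0.4693, -0.2907, 0.1588]
eef_rot: [-0.0, 1.0, -0.021, -0.0]
contact_force: [0.5, 0.5, -0.0]
opening: 0.0856
```

```bash
python3 plan.py .4685 -.2907 .047 -2.4 6
```

```text
t 1.1 pos [ 0.4693 -0.2907  0.1588] yaw -2.413335363981512 tilt [-0.0003  0.0002] F [ 0.4945  0.4592 -0.0314] open 0.0856
[[-0.1, 0.0, 18.6], [-0.0, 0.0, -0.0]]
[[-0.1, 0.0, 18.7], [-0.0, 0.0, -0.0]]
[[-0.2, 0.0, 18.6], [-0.0, 0.0, -0.0]]
[[-0.1, 0.1, 18.7], [-0.0, 0.0, -0.0]]
[[-0.1, -0.0, 18.6], [-0.0, 0.0, -0.0]]
[[-0.1, -0.0, 18.6], [-0.0, 0.0, -0.0]]
```

{"method": "jog_arm", "body": {
  "commands": [
    [[-1, 0, 19], [0, 0, 0]],
    [[0, 0, 19], [0, 0, 0]],
    [[0, 0, 19], [0, 0, 0]],
    [[0, 0, 19], [0, 0, 0]],
    [[0, 0, 19], [0, 0, 0]],
    [[0, 0, 15], [0, 0, 0]],
    [[0, 0, 5], [0, 0, 0]],
    [[0, 0, 0], [0, 0, 0]]
  ]
}}

```text
time_s: 2.1
eef_pos: [0.4674, -0.292, 0.0441]
eef_rot: [-0.0, 1.0, -0.024, -0.0]
contact_force: [-1.0, -0.2, 0.3]
opening: 0.0849
```

{"method": "jog_arm", "body": {
  "commands": [
    [[0, 0, 0], [0, 0, 0]],
    [[0, 0, 0], [0, 0, 0]],
    [[0, 0, 0], [0, 0, 0]],
    [[0, 0, 0], [0, 0, 0]],
    [[0, 0, 0], [0, 0, 0]],
    [[0, 0, 0], [0, 0, 0]],
    [[0, 0, 0], [0, 0, 0]],
    [[0, 0, 0], [0, 0, 0]]
  ],
  "hand": 0,
  "grip_force": 40
}}

```text
time_s: 3.1
eef_pos: [0.4677, -0.2922, 0.045]
eef_rot: [0.0, 1.0, -0.023, 0.0]
contact_force: [-1.5, 0.5, 6.7]
opening: 0.0471
```

```bash
python3 - <<'E'
from h import *
im=viewer.capture('scene'); crop('s',im,140,180,280,290,5,'s5.png')
E
python3 plan.py .4685 -.2907 .19 -2.4 3
```

```text
t 3.15 pos [ 0.4677 -0.2922  0.045 ] yaw -2.6953961256284176 tilt [ 0.0007 -0.0005] F [-2.0727  0.6834  5.3651] open 0.0473
[[0.3, -0.5, -48.3], [0.0, -0.0, -0.002]]
[[0.3, -0.5, -48.4], [0.0, -0.001, -0.001]]
[[0.2, -0.5, -48.3], [0.0, 0.0, -0.002]]
```

View pics/s5.png

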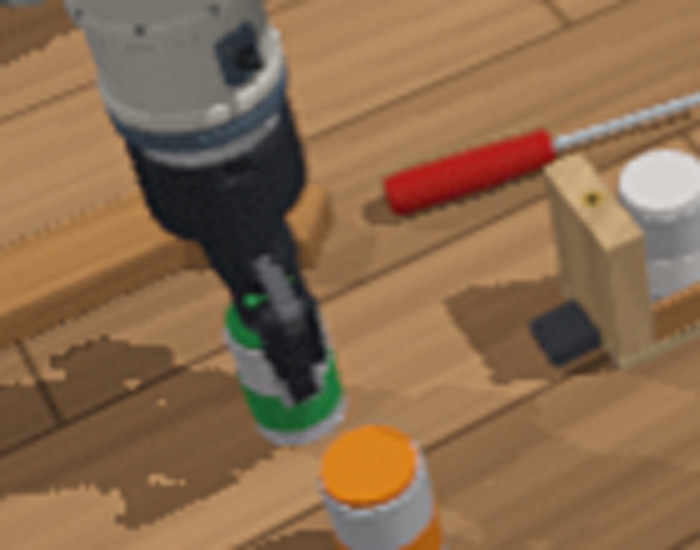

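The green tin is in the grip, with the opening at 47 mm and the tin upright in the picture. Lifting next.

{"method": "jog_arm", "body": {
  "commands": [
    [[0, 0, -5], [0, 0, 0]],
    [[0, 0, -15], [0, 0, 0]],
    [[0, 0, -25], [0, 0, 0]],
    [[0, 0, -30], [0, 0, 0]],
    [[0, 0, -30], [0, 0, 0]],
    [[0, 0, -25], [0, 0, 0]],
    [[0, 0, -15], [0, 0, 0]],
    [[0, 0, -5], [0, 0, 0]]
  ]
}}

```text
time_s: 4.15
eef_pos: [0.4677, -0.2922, 0.1954]
eef_rot: [0.0, 1.0, -0.024, 0.001]
contact_force: [0.9, -0.3, -2.2]
opening: 0.0473
```

```bash
python3 plan.py .5178 .044 .19 -2.4 8
```

```text
t 4.15 pos [ 0.4677 -0.2922  0.1954] yaw -2.6950090186576823 tilt [ 0.0012 -0.0008] F [ 0.9031 -0.2839 -2.2331] open 0.0473
[[4.3, -42.3, 0.6], [0.0, -0.0, -0.001]]
[[4.3, -42.2, 0.7], [0.0, -0.0, -0.0]]
[[4.3, -42.3, 0.6], [0.0, -0.0, -0.001]]
[[4.4, -42.3, 0.7], [0.0, -0.001, -0.001]]
[[4.4, -42.2, 0.6], [0.0, 0.0, -0.0]]
[[4.4, -42.3, 0.7], [0.001, 0.0, -0.001]]
[[4.5, -42.2, 0.7], [-0.0, -0.0, -0.001]]
[[4.5, -42.3, 0.7], [-0.0, -0.0, -0.0]]
```

{"method": "jog_arm", "body": {
  "commands": [
    [[2, -22, 0], [0, 0, 0]],
    [[4, -42, 0], [0, 0, 0]],
    [[5, -52, 0], [0, 0, 0]],
    [[6, -56, 0], [0, 0, 0]],
    [[6, -56, 0], [0, 0, 0]],
    [[6, -52, 0], [0, 0, -0.005]],
    [[4, -40, 3], [0, 0, 0]],
    [[2, -15, 2], [0, 0, 0]]
  ]
}}

```text
time_s: 5.15
eef_pos: [0.5167, 0.0438, 0.1882]
eef_rot: [-0.0, 1.0, -0.019, -0.001]
contact_force: [-0.0, -0.1, -2.2]
opening: 0.0469
```

```bash
python3 - <<'E'
from h import *
im=viewer.capture('scene'); crop('s',im,200,120,360,260,4,'s6.png')
E
python3 plan.py .5178 .0428 .056 -2.4 8
```

```text
t 5.2 pos [0.5171 0.044  0.1881] yaw -2.2580504067240317 tilt [-0.0021  0.0006] F [ 1.005   1.056  -2.8078] open 0.047
[[0.1, 0.2, 16.5], [-0.0, 0.0, 0.0]]
[[0.2, 0.1, 16.5], [-0.0, 0.001, 0.001]]
[[0.1, 0.2, 16.5], [-0.0, -0.0, -0.0]]
[[0.1, 0.1, 16.6], [-0.0, 0.0, 0.0]]
[[0.1, 0.2, 16.5], [-0.0, 0.0, 0.001]]
[[0.1, 0.2, 16.5], [-0.0, 0.001, -0.0]]
[[0.1, 0.1, 16.5], [-0.0, -0.0, 0.0]]
[[0.1, 0.2, 16.5], [-0.0, 0.0, 0.0]]
```

View pics/s6.png

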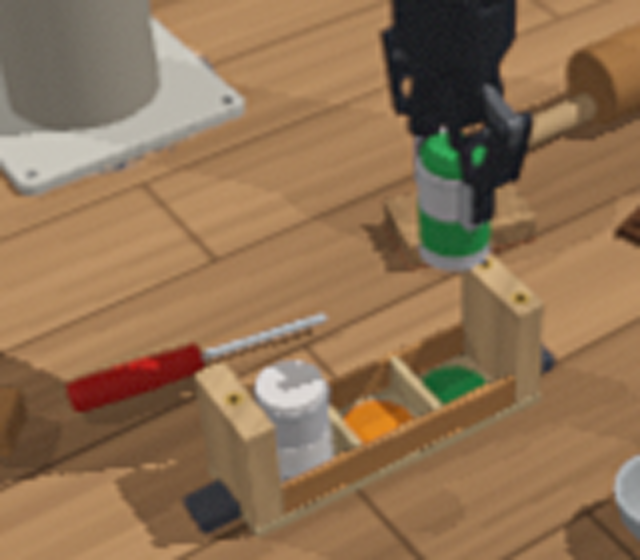

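The tin hangs upright above the tote. I'll lower it to about 5 mm over the floor.

{"method": "jog_arm", "body": {
  "commands": [
    [[1, 1, 10], [0, 0, 0]],
    [[0, 0, 20], [0, 0, 0]],
    [[0, 0, 25], [0, 0, 0]],
    [[0, 0, 25], [0, 0, 0]],
    [[0, 0, 22], [0, 0, 0]],
    [[0, 0, 16], [0, 0, 0]],
    [[0, 0, 8], [0, 0, 0]],
    [[0, 0, 4], [0, 0, 0]]
  ]
}}

```text
time_s: 6.2
eef_pos: [0.5189, 0.0396, 0.059]
eef_rot: [0.0, 1.0, -0.021, -0.0]
contact_force: [0.2, -0.0, -2.7]
opening: 0.0469
```

{"method": "jog_arm", "body": {
  "commands": [
    [[0, 0, 1], [0, 0, 0]],
    [[0, 0, 1], [0, 0, 0]],
    [[0, 0, 1], [0, 0, 0]],
    [[0, 0, 1], [0, 0, 0]],
    [[0, 0, 0], [0, 0, 0]],
    [[0, 0, 0], [0, 0, 0]],
    [[0, 0, 0], [0, 0, 0]],
    [[0, 0, 0], [0, 0, 0]]
  ]
}}

```text
time_s: 7.2
eef_pos: [0.5189, 0.04, 0.0553]
eef_rot: [-0.0, 1.0, -0.021, 0.0]
contact_force: [0.0, 0.7, -1.8]
opening: 0.0473
```

{"method": "jog_arm", "body": {
  "commands": [
    [[-1, -2, 0], [0, 0, 0]],
    [[0, 0, 1], [0, 0, 0]],
    [[0, 0, 1], [0, 0, 0]],
    [[0, 0, 0.5], [0, 0, 0]],
    [[0, 0, 0], [0, 0, 0]],
    [[0, 0, 0], [0, 0, 0]],
    [[0, 0, 0], [0, 0, 0]],
    [[0, 0, 0], [0, 0, 0]]
  ]
}}

```text
time_s: 8.2
eef_pos: [0.5179, 0.042, 0.053]
eef_rot: [-0.0, 1.0, -0.021, 0.0]
contact_force: [-2.4, 0.8, 5.2]
opening: 0.0472
```

```bash
python3 - <<'E'
from h import *
im=viewer.capture('scene'); crop('s',im,230,160,350,260,6,'s7.png')
E
python3 plan.py .5178 .0428 .056 -2.4 1
```

```text
t 8.25 pos [0.5179 0.042  0.053 ] yaw -2.410332171580255 tilt [-0.      0.0001] F [-3.4092 -0.085   5.0463] open 0.047
[[-0.1, -0.8, -3.0], [-0.0, 0.0, -0.0]]
```

View pics/s7.png

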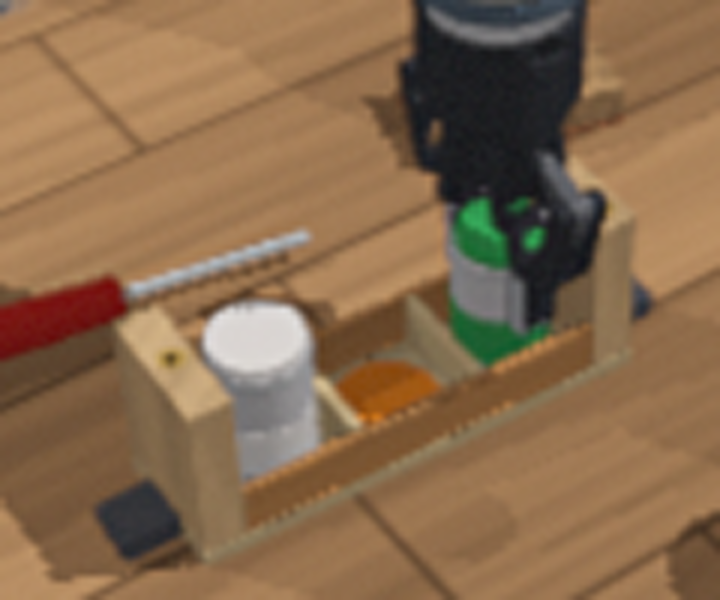

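The tin stands in its cell. The force has gone from -2 to +5 N, so it is on the floor. Release, then lift.

{"method": "jog_arm", "body": {
  "commands": [
    [[0, 0, 0], [0, 0, 0]],
    [[0, 0, 0], [0, 0, 0]],
    [[0, 0, 0], [0, 0, 0]],
    [[0, 0, 0], [0, 0, 0]],
    [[0, 0, 0], [0, 0, 0]],
    [[0, 0, -5], [0, 0, 0]],
    [[0, 0, -15], [0, 0, 0]],
    [[0, 0, -25], [0, 0, 0]]
  ],
  "hand": 1
}}

```text
time_s: 9.25
eef_pos: [0.5176, 0.042, 0.0986]
eef_rot: [0.0, 1.0, -0.021, -0.001]
contact_force: [-0.2, 0.4, -0.2]
opening: 0.0852
```

```bash
python3 plan.py .5856 -.292 .17 -2.4 8
```

```text
t 9.25 pos [0.5176 0.042  0.0986] yaw -2.407563152016684 tilt [-0.0011 -0.0001] F [-0.2483  0.4482 -0.19  ] open 0.0852
[[10.2, 41.4, -8.9], [0.0, 0.0, -0.0]]
[[10.3, 41.3, -9.0], [0.0, 0.0, -0.0]]
[[10.2, 41.4, -8.9], [0.0, 0.0, -0.0]]
[[10.3, 41.3, -8.9], [0.0, 0.001, -0.0]]
[[10.2, 41.4, -9.0], [0.0, -0.0, -0.0]]
[[10.3, 41.3, -8.9], [0.0, -0.0, -0.0]]
[[10.2, 41.4, -8.9], [0.0, -0.0, -0.0]]
[[10.3, 41.3, -8.9], [0.0, 0.0, -0.0]]
```

{"method": "jog_arm", "body": {
  "commands": [
    [[0, 0, -35], [0, 0, 0]],
    [[4, 25, -35], [0, 0, 0]],
    [[12, 50, -1], [0, 0, 0]],
    [[16, 60, 0], [0, 0, 0]],
    [[16, 60, 0], [0, 0, 0]],
    [[15, 60, 0], [0, 0, 0]],
    [[12, 50, 0], [0, 0, 0]],
    [[7, 26, 0], [0, 0, 0]]
  ]
}}

```text
time_s: 10.25
eef_pos: [0.5862, -0.2951, 0.1702]
eef_rot: [0.0, 1.0, -0.022, 0.001]
contact_force: [-0.3, -0.4, 0.6]
opening: 0.0854
```

```bash
python3 - <<'E'
from h import *
im=viewer.capture('scene'); crop('s',im,170,160,350,320,4,'s8.png')
E
python3 plan.py .5856 -.292 .044 -2.4 6
```

```text
t 10.3 pos [ 0.5869 -0.2973  0.1703] yaw -2.5622338494785466 tilt [ 0.0027 -0.0026] F [ 0.8211 -1.4376  0.5338] open 0.0851
[[-0.3, -0.9, 21.0], [0.0, -0.0, -0.0]]
[[-0.3, -1.0, 21.1], [0.001, -0.001, -0.001]]
[[-0.3, -0.9, 21.0], [0.0, -0.0, -0.0]]
[[-0.3, -0.9, 21.1], [0.001, -0.001, -0.001]]
[[-0.3, -0.9, 21.0], [0.0, -0.0, -0.0]]
[[-0.3, -0.9, 21.1], [0.001, -0.001, -0.001]]
```

View pics/s8.png

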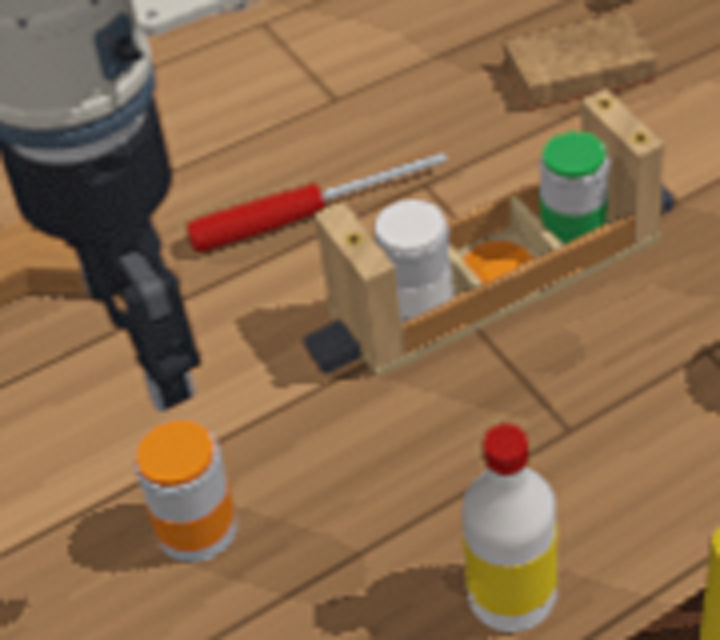

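The green tin stands well in its cell, with its lid at (575,152) in the crop. The gripper is over the orange tin, so I'll descend.

{"method": "jog_arm", "body": {
  "commands": [
    [[-1, -4, 14], [0, 0, 0]],
    [[0, 0, 22], [0, 0, 0]],
    [[0, 0, 22], [0, 0, 0]],
    [[0, 0, 22], [0, 0, 0]],
    [[0, 0, 20], [0, 0, 0]],
    [[0, 0, 15], [0, 0, 0]],
    [[0, 0, 8], [0, 0, 0]],
    [[0, 0, 3], [0, 0, 0]]
  ]
}}

```text
time_s: 11.3
eef_pos: [0.5851, -0.2881, 0.0424]
eef_rot: [-0.0, 1.0, -0.021, -0.0]
contact_force: [0.8, -0.4, 0.1]
opening: 0.0853
```

{"method": "jog_arm", "body": {
  "commands": [
    [[0, 0, 0], [0, 0, 0]],
    [[0, 0, 0], [0, 0, 0]],
    [[0, 0, 0], [0, 0, 0]],
    [[0, 0, 0], [0, 0, 0]],
    [[0, 0, 0], [0, 0, 0]],
    [[0, 0, 0], [0, 0, 0]],
    [[0, 0, 0], [0, 0, 0]],
    [[0, 0, 0], [0, 0, 0]]
  ],
  "hand": 0
}}

```text
time_s: 12.3
eef_pos: [0.5855, -0.2884, 0.0437]
eef_rot: [0.0, 1.0, -0.021, 0.0]
contact_force: [-2.2, 0.5, 5.4]
opening: 0.047
```

{"method": "jog_arm", "body": {
  "commands": [
    [[0, 0, -5], [0, 0, 0]],
    [[0, 0, -15], [0, 0, 0]],
    [[0, 0, -25], [0, 0, 0]],
    [[0, 0, -30], [0, 0, 0]],
    [[0, 0, -30], [0, 0, 0]],
    [[0, 0, -25], [0, 0, 0]],
    [[0, 0, -15], [0, 0, 0]],
    [[0, 0, -5], [0, 0, 0]]
  ]
}}

```text
time_s: 13.3
eef_pos: [0.5854, -0.2883, 0.194]
eef_rot: [0.0, 1.0, -0.021, 0.001]
contact_force: [-0.2, 0.3, -2.1]
opening: 0.0472
```

```bash
python3 plan.py .5153 -.022 .19 -2.4 8
```

```text
t 13.3 pos [ 0.5854 -0.2883  0.194 ] yaw -2.4090791137874445 tilt [ 0.0013 -0.0007] F [-0.1865  0.2761 -2.1293] open 0.0472
[[-10.2, -32.9, 0.5], [0.0, -0.0, -0.0]]
[[-10.1, -32.9, 0.4], [0.0, -0.0, -0.0]]
[[-10.2, -32.9, 0.5], [0.0, -0.0, -0.0]]
[[-10.1, -32.8, 0.5], [0.0, -0.001, -0.0]]
[[-10.2, -32.9, 0.4], [0.0, 0.0, -0.0]]
[[-10.1, -32.9, 0.5], [0.0, 0.0, -0.0]]
[[-10.2, -32.9, 0.5], [0.001, -0.0, -0.0]]
[[-10.1, -32.9, 0.5], [-0.0, -0.0, -0.0]]
```

{"method": "jog_arm", "body": {
  "commands": [
    [[-5, -15, 0], [0, 0, 0]],
    [[-10, -35, 0], [0, 0, 0]],
    [[-14, -45, 0], [0, 0, 0]],
    [[-14, -45, 0], [0, 0, 0]],
    [[-14, -45, 0], [0, 0, 0]],
    [[-12, -40, 0], [0, 0, 0]],
    [[-8, -28, 0], [0, 0, 0]],
    [[-4, -14, 0], [0, 0, 0]]
  ]
}}

```text
time_s: 14.3
eef_pos: [0.5138, -0.0161, 0.1919]
eef_rot: [-0.0, 1.0, -0.02, -0.001]
contact_force: [-0.2, -0.8, -1.3]
opening: 0.0468
```

{"method": "jog_arm", "body": {
  "commands": [
    [[0, 0, 10], [0, 0, 0]],
    [[0, 0, 20], [0, 0, 0]],
    [[0, 0, 25], [0, 0, 0]],
    [[0, 0, 25], [0, 0, 0]],
    [[0, 0, 20], [0, 0, 0]],
    [[0, 0, 12], [0, 0, 0]],
    [[0, 0, 5], [0, 0, 0]],
    [[0, 0, 0], [0, 0, 0]]
  ]
}}

```text
time_s: 15.3
eef_pos: [0.5155, -0.0182, 0.0757]
eef_rot: [0.0, 1.0, -0.021, -0.0]
contact_force: [-0.3, 0.5, -1.9]
opening: 0.047
```

```bash
python3 - <<'E'
from h import *
im=viewer.capture('scene'); crop('s',im,230,160,350,260,6,'s9.png')
E
python3 plan.py .5153 -.0175 .054 -2.4 4
```

```text
t 15.35 pos [ 0.5158 -0.0181  0.0761] yaw -2.416910284716312 tilt [ 0.0006 -0.0001] F [ 0.7019  0.3595 -2.0844] open 0.0472
[[-0.1, -0.2, 5.5], [0.0, -0.0, -0.0]]
[[-0.1, -0.1, 5.6], [0.0, -0.0, -0.0]]
[[-0.2, -0.2, 5.5], [0.0, -0.0, -0.0]]
[[-0.1, -0.1, 5.5], [0.0, -0.001, -0.0]]
```

View pics/s9.png

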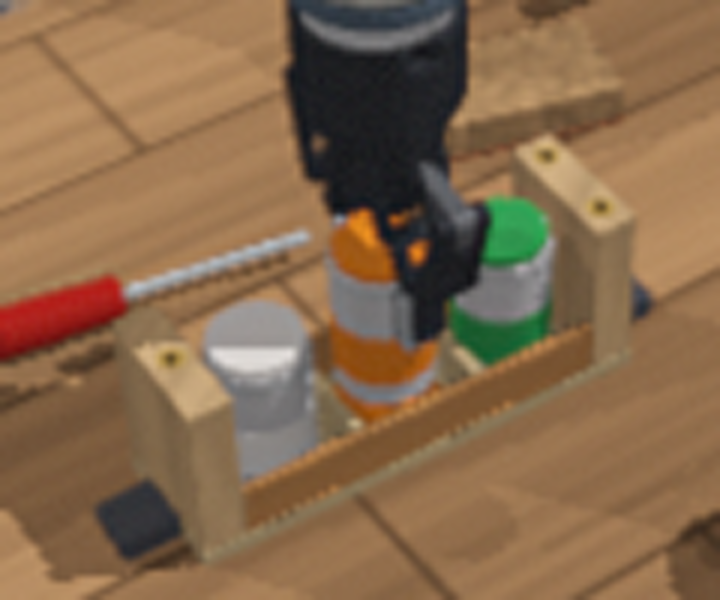

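The orange tin is entering the middle cell, centred between the dividers. I'll lower it gently.

{"method": "jog_arm", "body": {
  "commands": [
    [[0, 0, 6], [0, 0, 0]],
    [[0, 0, 7], [0, 0, 0]],
    [[0, 0, 4], [0, 0, 0]],
    [[0, 0, 2], [0, 0, 0]],
    [[0, 0, 1], [0, 0, 0]],
    [[0, 0, 1], [0, 0, 0]],
    [[0, 0, 1], [0, 0, 0]],
    [[0, 0, 1], [0, 0, 0]]
  ]
}}

```text
time_s: 16.35
eef_pos: [0.5155, -0.0179, 0.0529]
eef_rot: [-0.0, 1.0, -0.021, 0.0]
contact_force: [0.4, 0.2, -1.5]
opening: 0.0472
```

{"method": "jog_arm", "body": {
  "commands": [
    [[0, 0, 1], [0, 0, 0]],
    [[0, 0, 0.5], [0, 0, 0]],
    [[0, 0, 0], [0, 0, 0]],
    [[0, 0, 0], [0, 0, 0]],
    [[0, 0, 0], [0, 0, 0]],
    [[0, 0, 0], [0, 0, 0]],
    [[0, 0, 0], [0, 0, 0]],
    [[0, 0, 0], [0, 0, 0]]
  ]
}}

```text
time_s: 17.35
eef_pos: [0.5154, -0.0179, 0.0516]
eef_rot: [0.0, 1.0, -0.021, 0.0]
contact_force: [-1.6, -0.7, 6.5]
opening: 0.0471
```

The force has risen to +6.5 N, so the tin is on the floor. Release and lift.

{"method": "jog_arm", "body": {
  "commands": [
    [[0, 0, 0], [0, 0, 0]],
    [[0, 0, 0], [0, 0, 0]],
    [[0, 0, 0], [0, 0, 0]],
    [[0, 0, 0], [0, 0, 0]],
    [[0, 0, 0], [0, 0, 0]],
    [[0, 0, -5], [0, 0, 0]],
    [[0, 0, -15], [0, 0, 0]],
    [[0, 0, -25], [0, 0, 0]]
  ],
  "hand": 1
}}

```text
time_s: 18.35
eef_pos: [0.515, -0.0179, 0.0971]
eef_rot: [-0.0, 1.0, -0.021, -0.001]
contact_force: [0.6, 0.1, 0.9]
opening: 0.0855
```

{"method": "jog_arm", "body": {
  "commands": [
    [[0, 0, -35], [0, 0, 0]],
    [[0, 0, -35], [0, 0, 0]],
    [[0, -20, -10], [0, 0, 0]],
    [[0, -50, 0], [0, 0, 0]],
    [[0, -50, 0], [0, 0, 0]],
    [[0, -50, 0], [0, 0, 0]],
    [[0, -30, 0], [0, 0, 0]],
    [[0, -10, 0], [0, 0, 0]]
  ]
}}

```text
time_s: 19.35
eef_pos: [0.5243, 0.1935, 0.1774]
eef_rot: [-0.0, 1.0, -0.02, 0.001]
contact_force: [0.8, -0.9, -0.1]
opening: 0.0853
```

```bash
python3 - <<'E'
from fit import *
s=viewer.capture('scene'); t=viewer.capture('top'); crop('s',s,240,170,350,255,7,'s10.png'); crop('t',t,280,180,390,240,7,'t10.png')
W=ray('scene',px([(116,130),(165,73),(612,298)],8,(345,160)),.008)[:,:2]; th,c,r=rigid(HL,W); print(np.degrees(th),c,r*1000)
E
python3 plan.py .541 .3335 .15 108.2 12
```

```text
108.47574277858132 [0.5407 0.3365] [[ 1.6548  0.0406]
 [-1.3037  0.3722]
 [-0.3511 -0.4128]]
t 19.45 pos [0.5242 0.1924 0.177 ] yaw -2.330433696886307 tilt [0.0007 0.0002] F [ 0.9659 -1.0004 -0.5828] open 0.0852
[[0.9, -11.8, 2.3], [0.0, -0.0, -0.161]]
[[2.8, -11.5, 2.2], [0.0, -0.0, -0.161]]
[[4.6, -10.9, 2.3], [0.0, -0.0, -0.16]]
[[6.3, -10.0, 2.2], [0.0, -0.0, -0.161]]
[[7.8, -8.9, 2.3], [0.0, -0.0, -0.161]]
[[9.2, -7.6, 2.2], [0.0, -0.0, -0.161]]
[[10.2, -6.0, 2.3], [0.0, -0.0, -0.16]]
[[11.0, -4.2, 2.2], [0.001, -0.0, -0.161]]
[[11.6, -2.5, 2.3], [-0.0, -0.0, -0.161]]
[[11.8, -0.5, 2.2], [-0.0, -0.0, -0.161]]
[[11.8, 1.4, 2.3], [-0.0, -0.001, -0.16]]
[[11.4, 3.2, 2.2], [-0.0, 0.0, -0.161]]
```

View pics/s10.png

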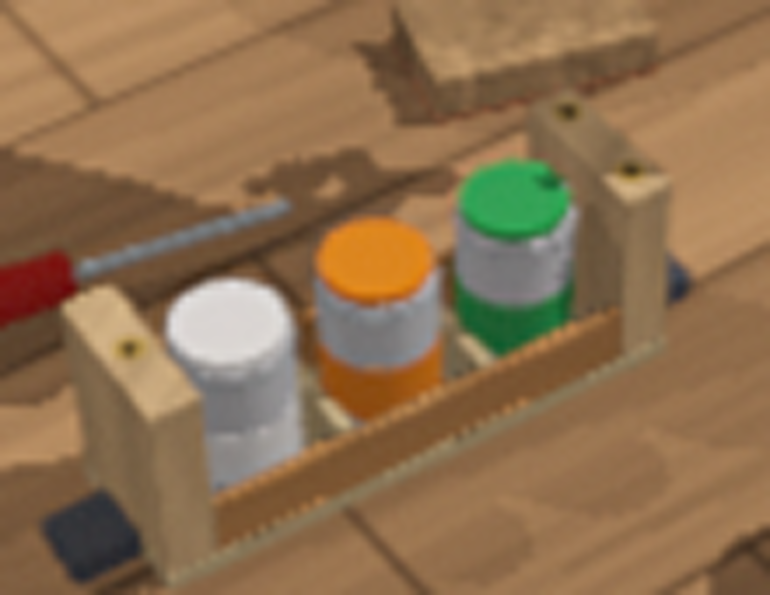

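View pics/t10.png

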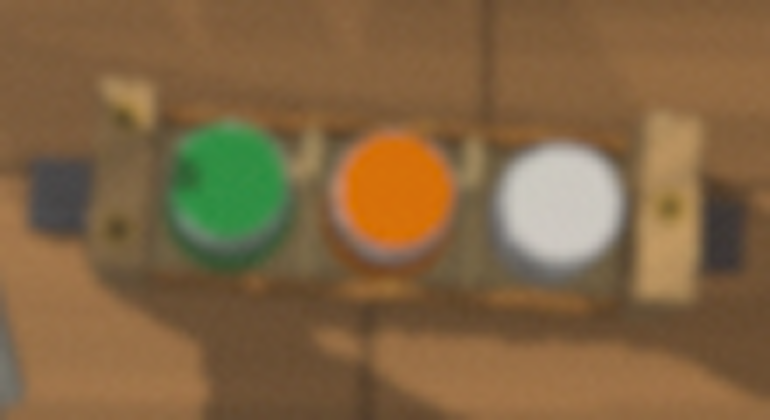

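Both tins stand in their own cells. Now to quantify that, then go to the cover.

```bash
python3 - <<'E'
from fit import *
W=ray('top',px([(229,182),(392,190)],7,(280,180)),.088)[:,:2]; print(W)
W=ray('scene',px([(516,199),(376,259)],7,(240,170)),.088)[:,:2]; print(W)
E
```

```text
[[ 0.5185  0.0428]
 [ 0.5167 -0.0203]]
[[ 0.5204  0.0431]
 [ 0.5166 -0.0212]]
```

{"method": "jog_arm", "body": {
  "commands": [
    [[0, -20, 0], [0, 0, -0.1]],
    [[4, -20, 0], [0, 0, -0.17]],
    [[8, -19, 0], [0, 0, -0.17]],
    [[11, -17, 0], [0, 0, -0.17]],
    [[14, -15, 0], [0, 0, -0.17]],
    [[17, -12, 0], [0, 0, -0.17]],
    [[18, -9, 0], [0, 0, -0.17]],
    [[10, 0, 0], [0, 0, -0.17]]
  ]
}}

```text
time_s: 20.45
eef_pos: [0.5524, 0.3406, 0.1766]
eef_rot: [0.0, 0.81, 0.586, -0.0]
contact_force: [0.4, 0.4, -0.5]
opening: 0.0852
```

```bash
python3 plan.py .541 .3345 .15 108.3 6
```

```text
t 20.45 pos [0.5524 0.3406 0.1766] yaw 71.782150292559 tilt [-0.0001 -0.0003] F [ 0.4114  0.3828 -0.5425] open 0.0852
[[-1.6, -1.5, 4.4], [-0.0, 0.0, -0.106]]
[[-1.4, -1.6, 4.5], [-0.0, 0.0, -0.106]]
[[-1.2, -1.8, 4.4], [-0.0, 0.0, -0.107]]
[[-1.0, -1.9, 4.4], [-0.0, 0.0, -0.106]]
[[-0.8, -2.0, 4.4], [-0.0, 0.0, -0.106]]
[[-0.6, -2.0, 4.5], [-0.0, 0.0, -0.106]]
```

The tins are within about 2–3 mm of their discs. Continuing to the cover.

{"method": "jog_arm", "body": {
  "commands": [
    [[-2, -2, 10], [0, 0, -0.106]],
    [[-1, -2, 15], [0, 0, -0.106]],
    [[-1, -2, 15], [0, 0, -0.106]],
    [[-1, -2, 15], [0, 0, -0.106]],
    [[-1, -2, 15], [0, 0, -0.106]],
    [[-1, -2, 10], [0, 0, -0.106]],
    [[0, 0, 5], [0, 0, 0]],
    [[0, 0, 0], [0, 0, 0]]
  ]
}}

```text
time_s: 21.45
eef_pos: [0.5397, 0.3344, 0.0914]
eef_rot: [-0.0, 0.589, 0.808, -0.0]
contact_force: [0.2, -0.2, 0.3]
opening: 0.0855
```

```bash
python3 - <<'E'
from h import *
s=viewer.capture('scene'); crop('s',s,345,130,445,215,7,'s11.png')
E
python3 plan.py .541 .3345 .021 108.3 6
```

```text
t 21.5 pos [0.5399 0.3347 0.0917] yaw 107.81024453979195 tilt [0.0002 0.0001] F [ 1.587  -0.2799 -0.2569] open 0.0856
[[-0.1, 0.2, 11.8], [0.0, -0.0, -0.001]]
[[-0.1, 0.1, 11.8], [0.0, -0.0, -0.002]]
[[-0.1, 0.2, 11.7], [0.0, -0.0, -0.001]]
[[-0.0, 0.2, 11.8], [0.0, -0.0, -0.002]]
[[-0.1, 0.1, 11.8], [0.0, -0.0, -0.001]]
[[-0.1, 0.2, 11.8], [0.0, -0.0, -0.002]]
```

View pics/s11.png

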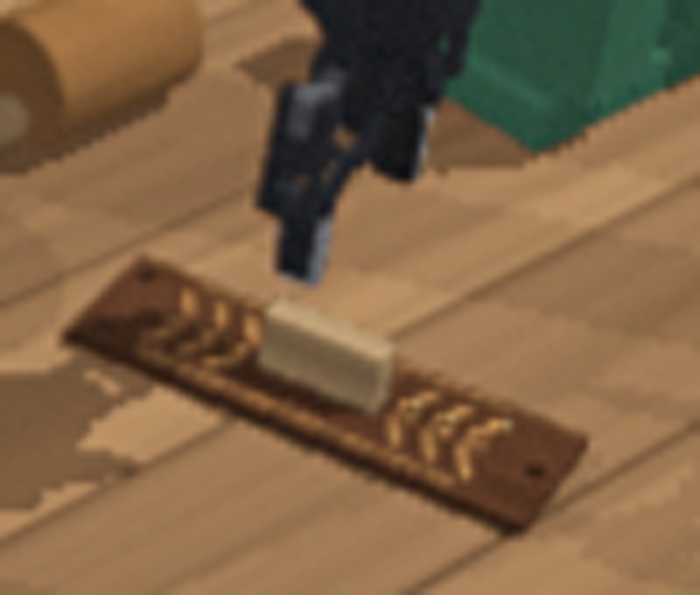

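{"method": "jog_arm", "body": {
  "commands": [
    [[0, 1, 12], [0, 0, -0.008]],
    [[0, 0, 14], [0, 0, 0]],
    [[0, 0, 14], [0, 0, 0]],
    [[0, 0, 13], [0, 0, 0]],
    [[0, 0, 10], [0, 0, 0]],
    [[0, 0, 5], [0, 0, 0]],
    [[0, 0, 2], [0, 0, 0]],
    [[0, 0, 0], [0, 0, 0]]
  ]
}}

```text
time_s: 22.5
eef_pos: [0.5406, 0.3356, 0.0216]
eef_rot: [0.0, 0.585, 0.811, 0.0]
contact_force: [-0.1, 0.3, 0.4]
opening: 0.0853
```

{"method": "jog_arm", "body": {
  "commands": [
    [[0, 0, 0], [0, 0, 0]],
    [[0, 0, 0], [0, 0, 0]],
    [[0, 0, 0], [0, 0, 0]],
    [[0, 0, 0], [0, 0, 0]],
    [[0, 0, 0], [0, 0, 0]],
    [[0, 0, 0], [0, 0, 0]],
    [[0, 0, 0], [0, 0, 0]],
    [[0, 0, 0], [0, 0, 0]]
  ],
  "hand": 0,
  "grip_force": 70
}}

```text
time_s: 23.5
eef_pos: [0.5406, 0.3356, 0.0216]
eef_rot: [0.0, 0.585, 0.811, 0.0]
contact_force: [-1.3, 0.4, 5.8]
opening: 0.0144
```

```bash
python3 - <<'E'
from h import *
s=viewer.capture('scene'); crop('s',s,345,130,445,215,7,'s12.png')
E
python3 plan.py .541 .3345 .021 108.3 1
```

```text
t 23.55 pos [0.5406 0.3356 0.0216] yaw 108.40245138625588 tilt [0.0004 0.0003] F [-0.1081 -0.2408  5.513 ] open 0.0151
[[-1.2, 0.0, 0.6], [0.0, -0.0, 0.002]]
```

View pics/s12.png

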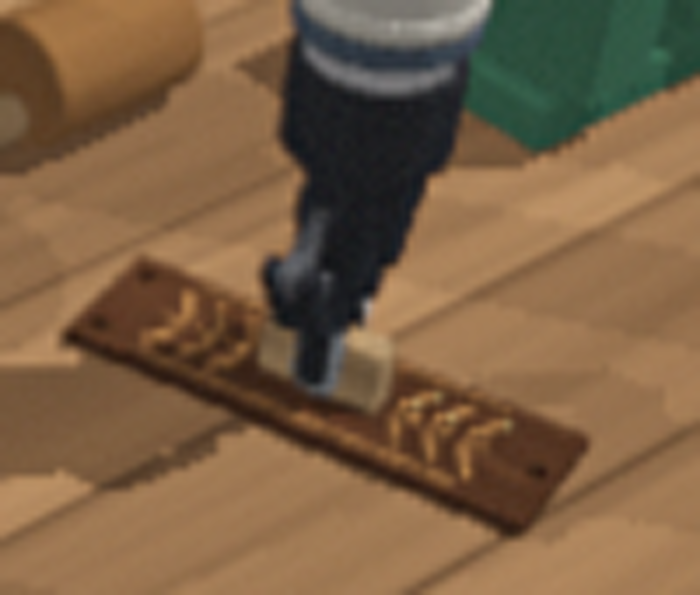

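The fingers are on the bar, at an opening of about 15 mm. Lifting slowly.

{"method": "jog_arm", "body": {
  "commands": [
    [[0, 0, -4], [0, 0, 0]],
    [[0, 0, -10], [0, 0, 0]],
    [[0, 0, -20], [0, 0, 0]],
    [[0, 0, -30], [0, 0, 0]],
    [[0, 0, -35], [0, 0, 0]],
    [[0, 0, -32], [0, 0, 0]],
    [[0, 0, -20], [0, 0, 0]],
    [[0, 0, -8], [0, 0, 0]]
  ]
}}

```text
time_s: 24.55
eef_pos: [0.5408, 0.3357, 0.1821]
eef_rot: [0.0, 0.585, 0.811, 0.001]
contact_force: [0.7, -0.7, -3.0]
opening: 0.0143
```

```bash
python3 - <<'E'
from h import *
s=viewer.capture('scene'); crop('s',s,345,80,445,165,7,'s13.png')
E
python3 plan.py .515 -.021 .175 -2.4 16
```

```text
t 24.6 pos [0.5408 0.3357 0.1821] yaw 108.40393792404086 tilt [0.0017 0.001 ] F [ 0.0898 -0.0459 -1.4318] open 0.0147
[[-20.6, -8.6, 0.4], [0.0, -0.0, 0.121]]
[[-21.6, -6.0, 0.4], [0.0, -0.0, 0.121]]
[[-22.1, -3.4, 0.5], [0.0, -0.0, 0.121]]
[[-22.3, -0.6, 0.4], [0.0, -0.001, 0.12]]
[[-22.3, 2.0, 0.4], [0.0, 0.0, 0.121]]
[[-21.9, 4.6, 0.5], [0.0, 0.0, 0.121]]
[[-21.1, 7.3, 0.4], [0.0, -0.0, 0.121]]
[[-20.1, 9.8, 0.4], [0.0, -0.0, 0.121]]
[[-18.8, 12.1, 0.5], [0.0, -0.0, 0.121]]
[[-17.2, 14.3, 0.4], [0.0, -0.001, 0.121]]
[[-15.3, 16.3, 0.5], [0.001, 0.0, 0.121]]
[[-13.2, 18.0, 0.4], [-0.0, 0.0, 0.12]]
[[-11.0, 19.4, 0.5], [-0.0, 0.0, 0.121]]
[[-8.6, 20.7, 0.4], [-0.0, -0.0, 0.121]]
[[-6.0, 21.5, 0.5], [-0.0, -0.0, 0.121]]
[[-3.4, 22.1, 0.4], [-0.0, -0.0, 0.121]]
```

View pics/s13.png

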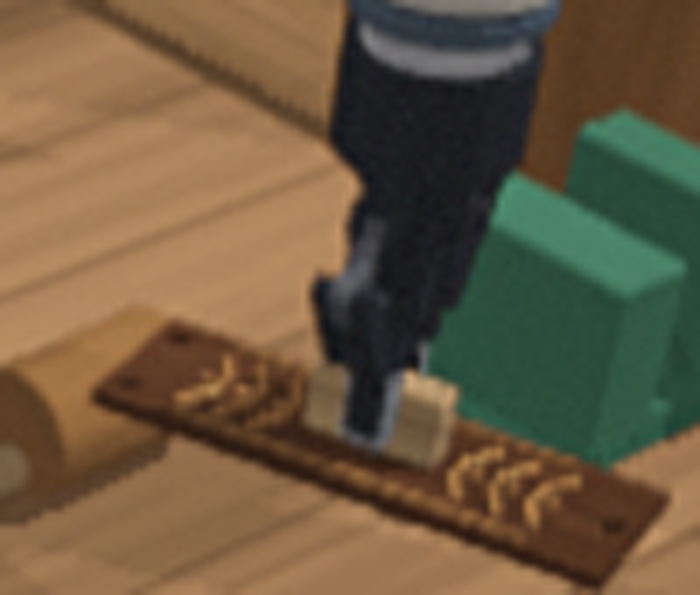

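The cover is held and looks level. I'll carry it over the tote in two calls.

{"method": "jog_arm", "body": {
  "commands": [
    [[-12, -5, 0], [0, 0, 0.08]],
    [[-21, -6, 0], [0, 0, 0.121]],
    [[-22, -3, 0], [0, 0, 0.121]],
    [[-22, 0, 0], [0, 0, 0.121]],
    [[-22, 2, 0], [0, 0, 0.121]],
    [[-22, 5, 0], [0, 0, 0.121]],
    [[-21, 7, 0], [0, 0, 0.121]],
    [[-12, 6, 0], [0, 0, 0.08]]
  ]
}}

```text
time_s: 25.6
eef_pos: [0.535, 0.1751, 0.179]
eef_rot: [-0.0, 0.877, 0.48, -0.001]
contact_force: [0.3, -0.8, -1.7]
opening: 0.0148
```

```bash
python3 plan.py .515 -.021 .175 -2.4 10
```

```text
t 25.6 pos [0.535  0.1751 0.179 ] yaw 57.4281513059649 tilt [-0.0026 -0.0009] F [ 0.2642 -0.7662 -1.7236] open 0.0148
[[-17.6, 8.9, 0.4], [-0.0, 0.0, 0.104]]
[[-16.6, 10.6, 0.4], [-0.0, 0.001, 0.105]]
[[-15.4, 12.4, 0.4], [-0.0, -0.0, 0.104]]
[[-14.0, 13.8, 0.5], [-0.0, 0.0, 0.105]]
[[-12.5, 15.3, 0.4], [-0.0, 0.0, 0.104]]
[[-10.8, 16.4, 0.4], [-0.0, 0.001, 0.105]]
[[-9.0, 17.5, 0.4], [-0.0, 0.0, 0.104]]
[[-7.2, 18.4, 0.4], [-0.0, 0.0, 0.104]]
[[-5.2, 19.0, 0.4], [-0.0, 0.001, 0.105]]
[[-3.3, 19.4, 0.3], [-0.0, 0.0, 0.104]]
```

{"method": "jog_arm", "body": {
  "commands": [
    [[-18, 9, 0], [0, 0, 0.104]],
    [[-17, 11, 0], [0, 0, 0.104]],
    [[-15, 12, 0], [0, 0, 0.104]],
    [[-14, 14, 0], [0, 0, 0.104]],
    [[-12, 15, 0], [0, 0, 0.104]],
    [[-11, 16, 0], [0, 0, 0.104]],
    [[-9, 17, 0], [0, 0, 0.104]],
    [[-7, 18, 0], [0, 0, 0.104]]
  ]
}}

```text
time_s: 26.6
eef_pos: [0.5197, 0.0199, 0.1792]
eef_rot: [-0.0, 0.996, 0.085, -0.001]
contact_force: [0.5, 0.3, -2.0]
opening: 0.0148
```

{"method": "jog_arm", "body": {
  "commands": [
    [[-5, 18, 0], [0, 0, 0.104]],
    [[-3, 16, 0], [0, 0, 0.08]],
    [[0, 4, 0], [0, 0, 0.02]],
    [[0, 0, 0], [0, 0, 0]],
    [[0, 0, 0], [0, 0, 0]],
    [[0, 0, 0], [0, 0, 0]],
    [[0, 0, 0], [0, 0, 0]],
    [[0, 0, 0], [0, 0, 0]]
  ]
}}

```text
time_s: 27.6
eef_pos: [0.5169, -0.0181, 0.1803]
eef_rot: [-0.0, 1.0, -0.015, 0.0]
contact_force: [0.7, 0.2, -2.3]
opening: 0.0151
```

```bash
python3 - <<'E'
from h import *
s=viewer.capture('scene'); t=viewer.capture('top'); crop('s',s,225,130,355,245,6,'s14.png'); crop('t',t,270,160,400,240,6,'t14.png')
E
python3 plan.py .515 -.021 .175 -2.4 1
```

```text
t 27.7 pos [ 0.5169 -0.0182  0.1804] yaw -1.7103764704000703 tilt [0.0001 0.    ] F [-0.0204 -0.0566 -2.163 ] open 0.0151
[[-1.8, 2.9, 5.4], [-0.0, -0.0, 0.012]]
```

View pics/s14.png

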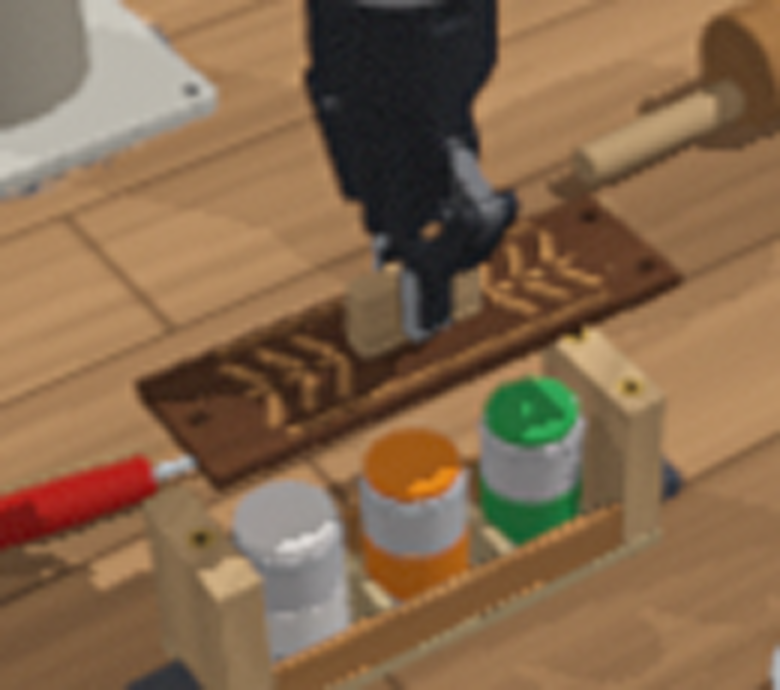

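View pics/t14.png

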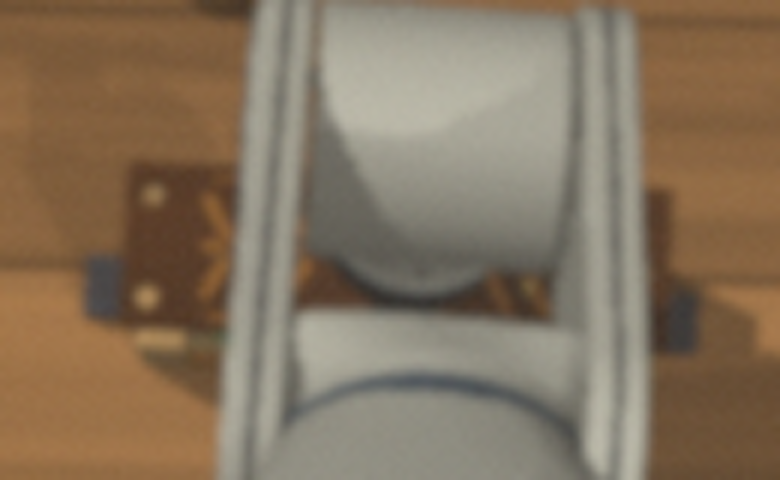

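The cover is level above the tote, with holes at (590,214), (646,266) and (198,418) in the scene crop and (153,194), (146,297) in the top crop.

```bash
python3 - <<'E'
from fit import *
z=.1668
W=ray('scene',px([(590,214),(646,266),(198,418)],6,(225,130)),z)[:,:2]; th,c,r=rigid(HL,W); print(np.degrees(th),c,r*1000,'\n',W)
W=ray('top',px([(146,297),(153,194)],6,(270,160)),z)[:,:2]; th,c,r=rigid(HL[:2],W); print(np.degrees(th),c,r*1000,'\n',W)
W=ray('top',px([(117,229),(124,116)],7,(280,180)),.096)[:,:2]; print('ins top',W)
E
```

```text
-1.8951377503318023 [ 0.5177 -0.0161] [[-0.4919  0.7522]
 [ 0.3537 -0.6425]
 [ 0.1382 -0.1097]] 
 [[ 0.4987  0.0913]
 [ 0.5435  0.0884]
 [ 0.5143 -0.1222]]
-2.2912627258404634 [ 0.5166 -0.0181] [[-0.1551  0.0062]
 [ 0.1551 -0.0062]] 
 [[0.4987 0.0887]
 [0.543  0.087 ]]
ins top [[0.4984 0.0853]
 [0.5423 0.0838]]
```

{"method": "jog_arm", "body": {
  "commands": [
    [[-1, 2, 5], [0, 0, 0.005]],
    [[-0.5, 1.5, 10], [0, 0, 0.004]],
    [[0, 0, 10], [0, 0, 0]],
    [[0, 0, 10], [0, 0, 0]],
    [[0, 0, 5], [0, 0, 0]],
    [[0, 0, 0], [0, 0, 0]],
    [[0, 0, 0], [0, 0, 0]],
    [[0, 0, 0], [0, 0, 0]]
  ]
}}

```text
time_s: 28.7
eef_pos: [0.5156, -0.0217, 0.1407]
eef_rot: [0.0, 1.0, -0.019, 0.0]
contact_force: [-0.4, -0.5, -2.1]
opening: 0.0148
```

```bash
python3 - <<'E'
from h import *
s=viewer.capture('scene'); t=viewer.capture('top'); cv2.imwrite('pics/sA.png',s[:,:,::-1]);cv2.imwrite('pics/tA.png',t[:,:,::-1]); crop('s',s,240,150,350,235,7,'s15.png'); crop('t',t,280,170,390,240,7,'t15.png')
E
python3 plan.py .515 -.021 .128 -2.4 1
```

```text
t 28.8 pos [ 0.5155 -0.0217  0.1406] yaw -2.2335903983373306 tilt [ 0.0006 -0.    ] F [-0.6729  0.5172 -2.2231] open 0.0145
[[-0.5, -0.7, 12.6], [-0.0, -0.001, 0.003]]
```

View pics/s15.png

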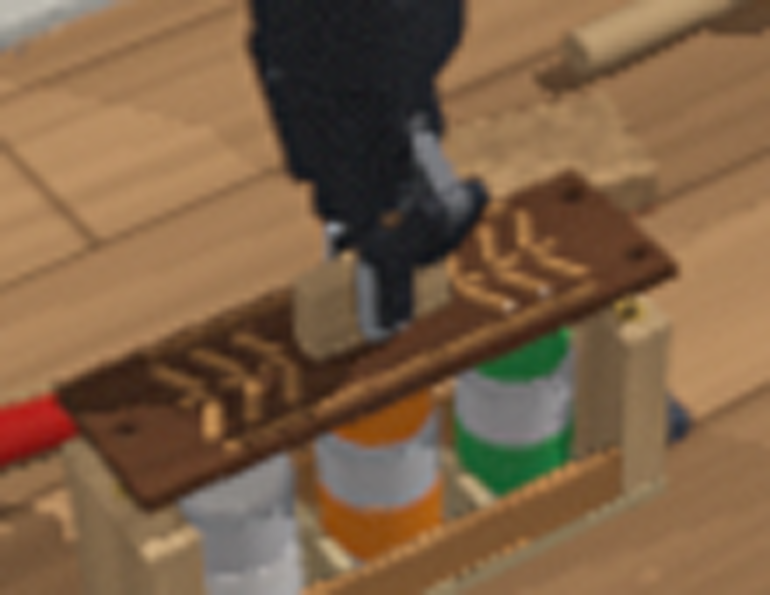

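View pics/t15.png

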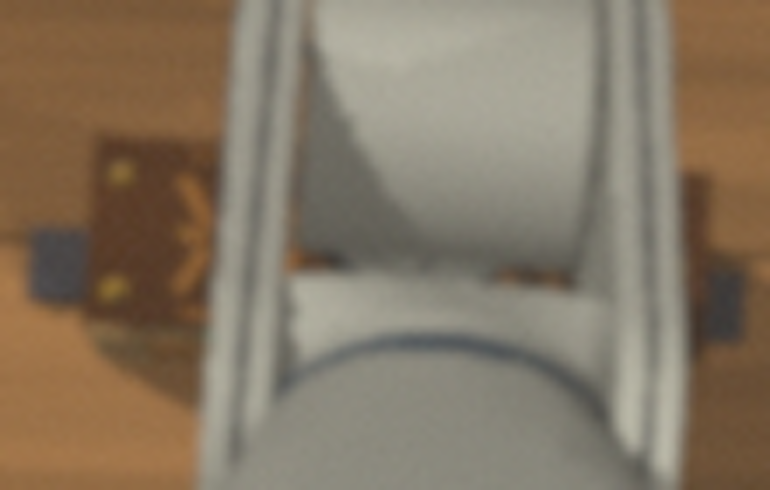

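Brass now shows through both +y holes in the top view, at (121,172) and (114,288). The scene holes are at (572,193), (639,253) and (125,429).

```bash
python3 - <<'E'
from fit import *
z=.127
S=px([(572,193),(639,253),(125,429)],7,(240,150)); T=px([(114,288),(121,172)],7,(280,170))
W=ray('scene',S,z)[:,:2]; th,c,r=rigid(HL,W); print(np.degrees(th),c,r*1000,'\n',W)
W=ray('top',T,z)[:,:2]; th,c,r=rigid(HL[:2],W); print(np.degrees(th),c,r*1000,'\n',W)
# triangulate
for i in(0,1):
    f=lambda z:ray('scene',[S[i]],z)[0]-ray('top',[T[i]],z)[0]
    zs=np.arange(.1,.15,.0005); e=[np.linalg.norm(f(z)) for z in zs]; k=np.argmin(e); print('tri z',zs[k],e[k])
# same for insert (known z .096) as reference
S2=px([(610,47),(681,116)],8,(245,180));T2=px([(117,229),(124,116)],7,(280,180))
for i in(0,1):
    f=lambda z:ray('scene',[S2[i]],z)[0]-ray('top',[T2[i]],z)[0]
    zs=np.arange(.07,.12,.0005); e=[np.linalg.norm(f(z)) for z in zs]; k=np.argmin(e); print('ins tri z',zs[k],e[k])
E
```

```text
-2.4094696359722994 [ 0.5162 -0.0197] [[-0.4626 -0.3303]
 [ 0.5327  0.3112]
 [-0.0701  0.0191]] 
 [[ 0.4982  0.0868]
 [ 0.5431  0.0856]
 [ 0.5116 -0.1255]]
-1.8955547760920997 [ 0.5176 -0.0214] [[-0.0218  0.0007]
 [ 0.0218 -0.0007]] 
 [[0.4991 0.0853]
 [0.5432 0.0839]]
tri z 0.12850000000000003 0.0008235022228119903
tri z 0.12800000000000003 0.001490469217471704
ins tri z 0.09750000000000003 0.00034129325488391535
ins tri z 0.09700000000000003 0.00018187183824821407
```

The residual shift is about -1 mm in x and 0 in y, and the yaw matches. Triangulated against the inserts, the cover's height agrees too. Lowering to the hover height.

{"method": "jog_arm", "body": {
  "commands": [
    [[-1, 0.3, 2], [0, 0, 0]],
    [[0, 0, 3], [0, 0, 0]],
    [[0, 0, 3], [0, 0, 0]],
    [[0, 0, 2.5], [0, 0, 0]],
    [[0, 0, 1.5], [0, 0, 0]],
    [[0, 0, 0], [0, 0, 0]],
    [[0, 0, 0], [0, 0, 0]],
    [[0, 0, 0], [0, 0, 0]]
  ]
}}

```text
time_s: 29.8
eef_pos: [0.5144, -0.0219, 0.1284]
eef_rot: [0.0, 1.0, -0.02, 0.0]
contact_force: [0.0, -0.2, -2.5]
opening: 0.0151
```

```bash
python3 - <<'E'
from h import *
s=viewer.capture('scene'); t=viewer.capture('top'); crop('s',s,240,150,350,235,7,'s16.png'); crop('t',t,280,170,390,240,7,'t16.png')
E
python3 plan.py .515 -.021 .128 -2.4 1
```

```text
t 29.9 pos [ 0.5143 -0.0219  0.1284] yaw -2.235769388231839 tilt [ 0.0001 -0.    ] F [ 0.9243 -0.443  -2.6195] open 0.0147
[[0.6, -1.0, 0.4], [0.0, -0.0, 0.003]]
```

View pics/s16.png

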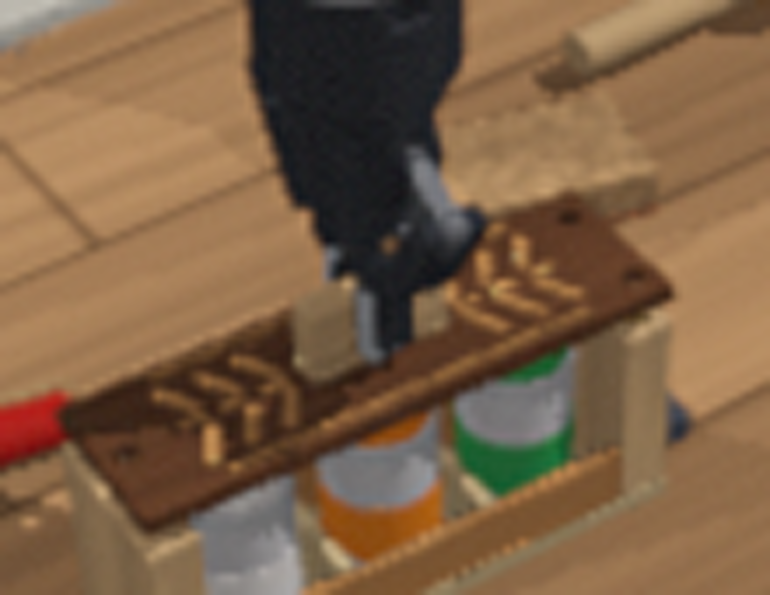

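View pics/t16.png

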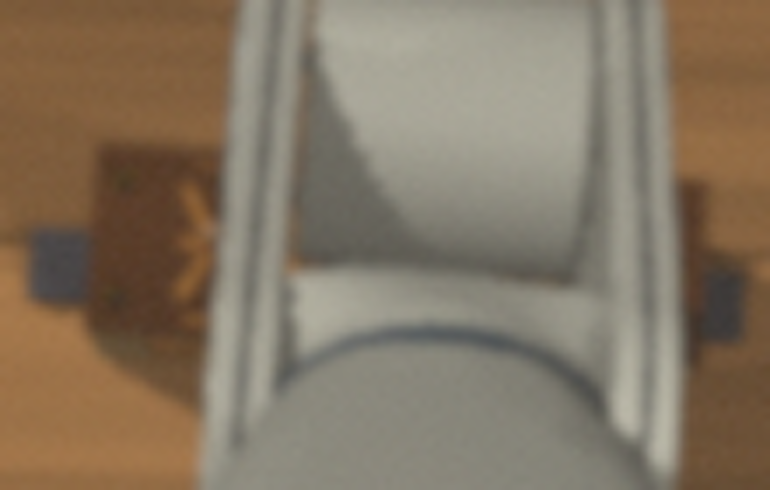

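The cover hovers level with a gap to both end boards. Holes are at (570,216), (636,273), (124,453) in the scene crop and (123,181), (116,298) in the top crop.

```bash
python3 - <<'E'
from fit import *
z=.1148
S=px([(570,216),(636,273),(124,453)],7,(240,150)); T=px([(116,298),(123,181)],7,(280,170))
W=ray('scene',S,z)[:,:2]; I=ray('scene',px([(610,47),(681,116),(108,318)],8,(245,180)),.096)[:,:2]; th,c,r=rigid(HL,W); print(np.degrees(th),c,'\n',(W-I)*1000)
W=ray('top',T,z)[:,:2]; I=ray('top',px([(117,229),(124,116)],7,(280,180)),.096)[:,:2]; print((W-I)*1000)
for i in(0,1):
    f=lambda z:ray('scene',[S[i]],z)[0]-ray('top',[T[i]],z)[0]
    zs=np.arange(.09,.15,.0005); e=[np.linalg.norm(f(z)) for z in zs]; k=np.argmin(e); print('tri z',zs[k],e[k])
E
```

```text
-2.216730013742326 [ 0.515  -0.0199] 
 [[ 0.5217 -0.0615]
 [-0.2992  2.1055]
 [ 0.4352 -0.448 ]]
[[-1.6954 -0.3604]
 [-0.7685 -0.2961]]
tri z 0.11500000000000002 0.0017870351962800419
tri z 0.11650000000000002 0.0020689219755031796
```

All holes are within about 2 mm of their inserts, the views disagree on direction so there is no clear correction to make, and the clearance is about 10–11 mm. Handing in.

```bash
python3 - <<'E'
from cell import env
o=env.observe(); print(o['time_s'],o['dq'],o['contact_force']); env.close_job()
E
```

```text
29.9 [1.41803422e-04 2.50852185e-03 3.53462490e-06 4.00609860e-05
 1.20773392e-03 1.75523334e-03] [ 0.92433147 -0.44304972 -2.61946626]
the job is handed in; nothing more can be done
```

I set the green and orange tins down upright in the cells of their colours, then picked up the cover by its bar. I handed the job in at about 30 s with the arm still holding the cover level over the tote. No verdict was reported.

- **Tins:** after release, both cameras put the lid centres within about 3 mm of their disc centres. In the pictures both stood upright and the white tin and bystanders looked untouched.
- **Height and level:** the underside is about 107 mm above the bench, roughly 11 mm clear of the end boards. Triangulating two holes gave 107 to 108.5 mm. The tool's tilt read under 0.001 rad, and the cover looked level in the scene view.
- **Hole alignment:** every measured hole is within about 2.2 mm of its insert, against the 4 mm limit. The arm hides the third hole in the top view, so the scene view alone covers it.
- **Disagreement:** in x the scene view averages about +0.2 mm and the top view about -1.2 mm. In y, hole 1 reads +2.1 mm from the scene view against -0.3 mm from the top. This is close to the calibration and pixel error, so I made no further correction.

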